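# Set out two drawer knobs on a free turntable

## Task

Press the orange thumb latch so that the sprung lid of the parts case pops open, take out the two drawer knobs and stand each upright in the middle of the disc of its own colour on the turntable (brass on yellow, black on black), without making the turntable turn. Once both are set out, push the lid of the empty case shut until it snaps, and leave the bin, the jar and the tape roll where they are.

Things in the scene. Friction and masses are not known exactly. Their poses are not given: they have to be found in the camera images.
- brass_centre (a point): Brass drawer knob, turned, standing upright on its foot: 34 mm tall, foot 26 mm across, waist 16 mm across, round head 32 mm across (full width from 21 to 30 mm above its underside), 80 g more or less. This point: its middle, on its axis 17 mm above its underside; z up along its axis. At the start it stands in the case (side by side with the other, about 92 mm apart along y of the case; either may be on either side), about 55 mm from the hinge
- black_centre (a point): Black drawer knob, turned, standing upright on its foot: 34 mm tall, foot 26 mm across, waist 16 mm across, round head 32 mm across (full width from 21 to 30 mm above its underside), 80 g more or less. This point: its middle, on its axis 17 mm above its underside; z up along its axis. At the start it stands in the case (side by side with the other, about 92 mm apart along y of the case; either may be on either side), about 55 mm from the hinge
- mark_brass (a point): Centre of the yellow disc (60 mm across, with a thin radial line) painted flat on the white turntable, at its top surface, 30 mm above the bench, 70 mm from the axis; for the brass knob, which must lie wholly inside it seen from above. It may start at any angle
- mark_black (a point): Centre of the black disc (60 mm across, with a thin black radial line) painted flat on the turntable at its top surface, 70 mm from the axis, 2.3 rad anticlockwise (from above) from the yellow one; the black knob belongs here
- table_centre (a point): Centre of the turntable's top surface, on its vertical axis; a steel hub 28 mm across stands 10 mm up around it. The platter is 220 mm across, 12 mm thick, 0.6 kg, on a light free bearing: a sideways push of about 0.1 N at a disc starts it turning, and it then coasts; 10 degrees of turn in all is too much
- latch_pad (a point): Middle of the upper face of the orange thumb pad (26 mm along x of the case by 36 mm along y), 30 mm above the bench, that sticks out of the front of the green parts case. Pushed down 6 to 8 mm (about 4 N) it rocks the black hook behind it off the lid; it springs back when let go. The hook's arm stands up 20 mm behind this point, to 34 mm above the pad
- lid_hinge (a point): Middle of the lid's hinge axis, on the case's far top rim, 46 mm above the bench; the axis runs level along y of the case. The horizontal line from latch_pad (lid shut, pad at rest) to this point is 168 mm long and is the x axis of the case. Case: green, fixed to the bench, 130 mm along x, 220 mm along y, walls 4 mm thick and 46 mm high, inner floor 10 mm above the bench; its far wall's outer face is at the hinge
- lid_press (a point): Point on the outer (upper) face of the clear green-edged lid, 108 mm from the hinge axis and 24 mm short of the lid's front edge, midway along y: where to push it shut. The lid is 132 mm long, 220 mm along y and 4 mm thick (hinge axis in its inner face), 0.1 kg
- case_lid (a joint): Opening angle of the lid, rad: 0 shut (about 0.01 when latched), 1.0 fully open, where a stop holds it, so that it leans back only half-way and overhangs the far part of the case. A weak spring (under 1 N at the front edge) pops and holds it open. Pushed right down to 0, with 3 to 8 N in the last few mm near the front edge, it snaps under the hook
- small_bin: Bystander: small green open bin with a carton in it, 100 x 75 x 50 mm; origin at the centre of its underside
- screw_jar: Bystander: amber glass jar with black cap, 64 mm across, 85 mm tall; origin at the centre of its underside
- tape_roll: Bystander: cardboard-coloured tape roll lying flat, 90 mm across, 25 mm high; origin at the centre of its underside
Things that resemble listed ones, but are neither listed nor needed, are in the scene too. What is shaped like the part that bears mark_brass but blue is not meant.

How it is judged:
By the outcome, as a careful person would: the job done as asked, in the order asked, and still so for the second after the job is handed in, with the robot touching nothing.
It also fails if it takes over 72 s, if anything falls off the work surface, if the arm or the gripper's body presses on something with over 40 N, if the wrist force passes 120 N, or if a joint passes its speed limit or range.

## Robot

A 6-joint arm with a two-finger parallel gripper is mounted at the origin on the work surface. World frame = base frame: x ahead of the robot, y to its left, z up, the work surface at z = 0. Lengths are in m, angles in rad, forces in N, time in s.
With the tool pointing down it reaches from about 0.35 to 0.775 m from the base axis. Payload 5.5 kg.
Tool frame: the origin (TCP) lies between the finger pads; the fingertips stand 11 mm ahead of it and the grasp point (between the pads) lies 8 mm behind it (tips_ahead is the distance from the TCP to the fingertips, in m); z points along the fingers, y is the line along which they close (so a half turn about z gives the same grasp; the last joint's range is limited). The gripper opens to 85 mm and grips with 20 to 120 N. Pads are 22 mm wide; open, the fingers measure 114 mm over their backs; the gripper's body (76 mm by 85 mm) begins 54 mm behind the grasp point. The pads swing forward as they close: fully open they stand 13 mm farther back than shut.
Start: joints at [-1.321, 0.313, 0.046, 1.304, 0, 1.431], TCP at [0.219, -0.532, 0.242] pointing down, gripper open.
Joint ranges: [-2.76, 2.76], [-0.86, 1.69], [-1.03, 1.26], [-2.2, 2.34], [-1.47, 1.5], [-3.14, 3.14]. Speed limits (rad/s): [2.57, 2.57, 3.14, 3.14, 3.14, 3.14].

## Interface

Orientations are given as a unit quaternion [w, x, y, z].
In Python, from workcell import * gives the robot as it stands. The module is installed in compiled form; this text tells all that it offers.
- The arm moves only by the tool jog_arm, never from a script. Its argument "moves" is a list of rows, each an object with "fingers": the closure, from 0 (fully open) to 1 (shut); "slide": the shift along the tool's x, y, z in mm, a list of three; "angular": the turn, a rotation vector about the tool's x, y, z in degrees, a list of three. A call has 1 to 10 rows; each row is the pose to reach, as a shift and turn from the pose commanded when the call began, along the tool's axes at that moment; what a row does not reach only later rows make up. A row lasts 1/12 s, in which the tool goes at most 41.7 mm and 7.16 degrees, less where a joint would pass 70% of its speed; a pose out of reach is approached as far as the arm can. A call with a gripper value outside its range is refused whole. The fingers move at their own pace and stop on an object; "squeeze" is the grip in N (left out, the last holds). Time passes only in rows, so rows that repeat a pose let the fingers close. It gives the time, the measured TCP pose, the force, the opening and the grip force at its end, in the units of the state.
- get_state(): the state, without advancing time (a new reading comes with each control period).
- read_camera(name): name is "scene" or "top" or "wrist"; returns a dict with "color" (384x512x3 uint8, red, green, blue), "fovy" (degrees; the focal length in pixels is half the picture's height over the tangent of half this angle, whatever the lens; pixels are square), "cx", "cy" (the principal point, pixels), "world_from_camera" (4x4, takes a point from camera to world coordinates); the wrist camera has in their place "tool_from_camera" (4x4, takes a point from camera to tool coordinates, whose origin is the TCP and whose axes are the flange's). Camera axes: x right, y down, z forward; pixel columns grow to the right and rows downward; lengths in m; the calibration is good to about 2 mm. A picture is of the moment at which its call begins: read the wrist's pose just before it. There is no depth.
- hand_in(): hands the job in; it is judged then, once.
Trained networks look in a picture, given as the dict that the camera call returned (one of the last four; its "shot" number tells which), for a name from the list of things; names that differ only in an ending like _2 or _b are one class to them, and where a whole thing is asked for, a point or a joint stands for the part that bears it (a point fixed in the world has none). Each returns a list of dicts, best first, with "p" (0 to 1); they miss things now and then, are a little off and sometimes report something else, mostly with a low value. They report only what shows in the picture. A call takes as long as a camera call. They do not tell look-alikes from the thing itself.
- look_for(target, picture): "point" ([column, row] in pixels, amid what is visible of it).
- tip_of(target, picture): "point" ([column, row] in pixels: a listed point, or the origin of a listed thing).
The state is a dict: "clock": time; "joint_pos": joint angles; "qvel": joint speeds; "tau": joint torques, N m; "tcp_pos": TCP position; "orientation": TCP orientation; "wrist_force": force on the tool from outside, world axes, zero at the start; "ft_torque": the same for the moment, N m; "finger_gap": finger opening in m; "grip_force": force on a finger pad.
Only numpy, scipy, OpenCV 4.12 (cv2) and the standard library are available. Lean on these libraries where they do the work, as an engineer would, in place of code of your own. Each camera call takes 0.05 s, during which the arm holds its last target. There are 200 camera calls.

## Working session

There is one attempt and no reset: what is moved stays moved. The work goes in short steps, Python scripts to look and compute and a tool call to move; the robot and the scene stay as the last step left them, time stands still between calls to the robot, and variables do not carry over. Pictures are saved under pics/ and viewed, at most 10 in all, crops included, and the job is handed in when it is done.

Besides the shell and the picture viewer there is one more tool, called by a JSON object that holds its "api" and its "payload". jog_arm: Moves the arm, as the interface text tells. Its arguments: {"type":"object","properties":{"moves":{"type":"array","items":{"type":"object","properties":{"fingers":{"type":"number"},"slide":{"type":"array","items":{"type":"number"}},"angular":{"type":"array","items":{"type":"number"}}}}},"squeeze":{"type":"number"}},"required":["moves"]}

```bash
mkdir -p pics; cat > h.py <<'E'
from workcell import *
import numpy as np, cv2
from scipy.spatial.transform import Rotation as R
def q2m(q): return R.from_quat([q[1],q[2],q[3],q[0]]).as_matrix()
def shot(name):
    s=get_state(); p=read_camera(name)
    if name=="wrist":
        T=np.eye(4);T[:3,:3]=q2m(s["orientation"]);T[:3,3]=s["tcp_pos"]
        p["W"]=T@np.array(p["tool_from_camera"])
    else: p["W"]=np.array(p["world_from_camera"])
    return p
def ray(p,px):
    f=p["color"].shape[0]/2/np.tan(np.radians(p["fovy"])/2)
    d=np.array([(px[0]-p["cx"])/f,(px[1]-p["cy"])/f,1.0])
    return p["W"][:3,3],p["W"][:3,:3]@d
def atz(p,px,z):
    o,d=ray(p,px); return o+d*(z-o[2])/d[2]
def proj(p,X):
    f=p["color"].shape[0]/2/np.tan(np.radians(p["fovy"])/2)
    c=np.linalg.inv(p["W"])@np.append(X,1); return [c[0]/c[2]*f+p["cx"],c[1]/c[2]*f+p["cy"]]
def tri(obs):
    A=np.zeros((3,3));b=np.zeros(3)
    for p,px in obs:
        o,d=ray(p,px);d=d/np.linalg.norm(d);M=np.eye(3)-np.outer(d,d);A+=M;b+=M@o
    return np.linalg.solve(A,b)
def save(p,n): cv2.imwrite("pics/"+n,p["color"][:,:,::-1])
def totool(v):
    return q2m(get_state()["orientation"]).T@np.array(v)*1000
E
python3 - <<'E'
from h import *
np.set_printoptions(precision=4,suppress=True)
s=shot("scene");t=shot("top")
cv2.imwrite("pics/a.png",np.vstack([s["color"],t["color"]])[:,:,::-1])
save(s,"s.png");save(t,"t.png")
Z=dict(brass_centre=.027,black_centre=.027,mark_brass=.03,mark_black=.03,table_centre=.03,latch_pad=.03,lid_hinge=.046,lid_press=.05)
for n,z in Z.items():
    for c,p in(("s",s),("t",t)):
        for d in tip_of(n,p)[:3]: print(n,c,np.round(d["point"]),round(d["p"],2),atz(p,d["point"],z))
for n in("small_bin","screw_jar","tape_roll"):
    d=tip_of(n,t)
    if d: print(n,atz(t,d[0]["point"],0),d[0]["p"])
st=get_state();print(st["clock"],st["tcp_pos"],q2m(st["orientation"]))
print(t["W"][:3],s["W"][:3])
w=shot("wrist");print(w["tool_from_camera"],w["fovy"])
E
```

```text
mark_brass s [318. 202.] 0.71 [0.5308 0.1606 0.03  ]
mark_brass t [284. 228.] 0.9 [ 0.4243 -0.0996  0.03  ]
mark_brass t [217. 200.] 0.73 [0.52   0.1485 0.03  ]
mark_black s [337. 220.] 0.81 [0.5913 0.2407 0.03  ]
mark_black s [291. 158.] 0.6 [ 0.3355 -0.0068  0.03  ]
mark_black t [261. 255.] 0.67 [ 0.3261 -0.0176  0.03  ]
table_centre s [336. 206.] 0.77 [0.5314 0.2191 0.03  ]
table_centre s [273. 158.] 0.74 [ 0.3587 -0.067   0.03  ]
table_centre s [212. 200.] 0.58 [ 0.653  -0.1611  0.03  ]
table_centre t [198. 194.] 0.69 [0.5404 0.2214 0.03  ]
table_centre t [279. 248.] 0.57 [ 0.351  -0.0821  0.03  ]
latch_pad s [232. 172.] 0.47 [ 0.4933 -0.1674  0.03  ]
latch_pad t [301. 206.] 0.49 [ 0.5079 -0.1569  0.03  ]
lid_hinge s [214. 201.] 0.73 [ 0.672  -0.1428  0.046 ]
lid_hinge t [298. 162.] 0.83 [ 0.6668 -0.1427  0.046 ]
lid_hinge t [194. 176.] 0.23 [0.6038 0.2353 0.046 ]
lid_press s [228. 176.] 0.85 [ 0.5411 -0.1583  0.05  ]
lid_press t [301. 193.] 0.73 [ 0.5541 -0.1553  0.05  ]
small_bin [0.7957 0.0085 0.    ] 0.56
screw_jar [ 0.5002 -0.4518  0.    ] 0.67
tape_roll [0.4117 0.5008 0.    ] 0.6
1.05 [ 0.2185 -0.5319  0.2423] [[ 0.925   0.38    0.    ]
 [ 0.38   -0.925  -0.0001]
 [-0.      0.0001 -1.    ]]
[[ 0.0246 -0.9974  0.0679  0.4553]
 [-0.9995 -0.026  -0.0185  0.0184]
 [ 0.0202 -0.0675 -0.9975  1.6104]] [[-0.3957  0.5787 -0.7131  1.5536]
 [ 0.9183  0.2383 -0.3162  0.4293]
 [-0.0131 -0.78   -0.6257  0.9338]]
[[-0.     -0.9477 -0.3192  0.0813]
 [ 1.     -0.0002  0.0006 -0.0003]
 [-0.0007 -0.3192  0.9477 -0.1317]
 [ 0.      0.      0.      1.    ]] 66.42732425390584
```

View pics/s.png

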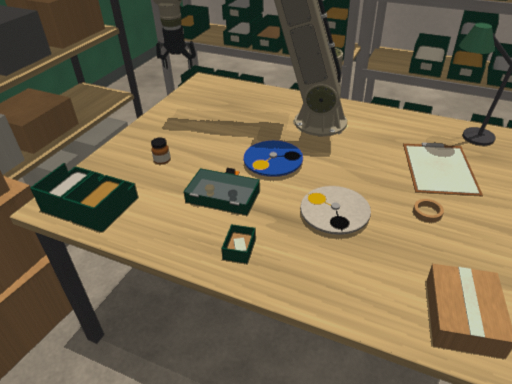

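View pics/t.png

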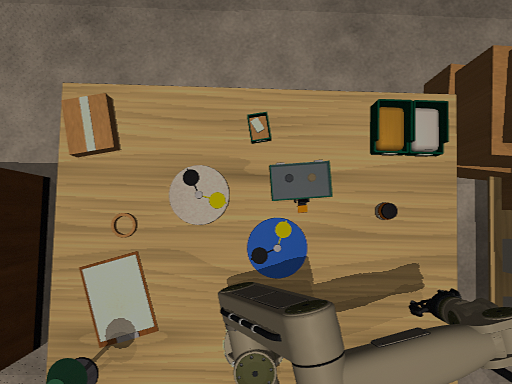

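White turntable: centre at about px (198,194) in the top view, with yellow at (217,200) and black at (190,177). The case is at (300,180) with the black knob on the left and brass on the right, and the orange latch at (302,208). The blue turntable is the decoy.

```bash
cat >> h.py <<'E'
def ori(yaw_deg,alpha=0):
    "tool x toward the robot along -(case x), leaning back by alpha"
    t=np.radians(yaw_deg);a=np.radians(alpha);c=np.array([np.cos(t),np.sin(t),0]);k=np.array([0,0,1.])
    z=np.sin(a)*c-np.cos(a)*k;x=-np.cos(a)*c-np.sin(a)*k
    return np.c_[x,np.cross(z,x),z]
def plan(poses,start=None):
    s=get_state();p=np.array(s["tcp_pos"]);M=q2m(s["orientation"])
    if start: p,M=start
    for q,N in poses:
        print("slide",np.round(M.T@(np.array(q)-p)*1000,1),"ang",np.round(np.degrees(R.from_matrix(M.T@N).as_rotvec()),2))
        p,M=np.array(q),N
E
python3 - <<'E'
from h import *
s=get_state();M=q2m(s["orientation"])
Rz=lambda d:M@R.from_rotvec([0,0,np.radians(-d)]).as_matrix()
plan([([.36,-.33,.26],Rz(70)),([.47,-.18,.25],Rz(140)),([.49,-.16,.25],ori(5))])
E
```

```text
slide [ 207.6 -133.   -17.7] ang [  0.  -0. -70.]
slide [145.4 116.   10. ] ang [  0.   0. -70.]
slide [-13.   25.1  -0. ] ang [-1.000e-02  0.000e+00 -2.267e+01]
```

{"api": "jog_arm", "payload": {"moves": [{"slide": [208,-133,-18],"angular": [0,0,-70],"fingers": 1},{"slide": [208,-133,-18],"angular": [0,0,-70],"fingers": 1},{"slide": [208,-133,-18],"angular": [0,0,-70],"fingers": 1},{"slide": [208,-133,-18],"angular": [0,0,-70],"fingers": 1},{"slide": [208,-133,-18],"angular": [0,0,-70],"fingers": 1},{"slide": [208,-133,-18],"angular": [0,0,-70],"fingers": 1},{"slide": [208,-133,-18],"angular": [0,0,-70],"fingers": 1},{"slide": [208,-133,-18],"angular": [0,0,-70],"fingers": 1},{"slide": [208,-133,-18],"angular": [0,0,-70],"fingers": 1},{"slide": [208,-133,-18],"angular": [0,0,-70],"fingers": 1}]}}

```text
clock: 1.93
tcp_pos: [0.3607, -0.3293, 0.2605]
orientation: [0.0, 0.69, 0.724, -0.0]
wrist_force: [-0.0, -0.7, 0.5]
finger_gap: 0.0
grip_force: 0.0
```

{"api": "jog_arm", "payload": {"moves": [{"slide": [145,116,10],"angular": [0,0,-70],"fingers": 1},{"slide": [145,116,10],"angular": [0,0,-70],"fingers": 1},{"slide": [145,116,10],"angular": [0,0,-70],"fingers": 1},{"slide": [145,116,10],"angular": [0,0,-70],"fingers": 1},{"slide": [145,116,10],"angular": [0,0,-70],"fingers": 1},{"slide": [145,116,10],"angular": [0,0,-70],"fingers": 1},{"slide": [145,116,10],"angular": [0,0,-70],"fingers": 1},{"slide": [145,116,10],"angular": [0,0,-70],"fingers": 1},{"slide": [145,116,10],"angular": [0,0,-70],"fingers": 1},{"slide": [145,116,10],"angular": [0,0,-70],"fingers": 1}]}}

```text
clock: 2.77
tcp_pos: [0.4704, -0.18, 0.2503]
orientation: [0.0, 0.15, 0.989, -0.0]
wrist_force: [-0.7, -1.5, -0.4]
finger_gap: -0.0001
grip_force: 0.0
```

{"api": "jog_arm", "payload": {"moves": [{"slide": [-13,25,0],"angular": [0,0,-22.7],"fingers": 1},{"slide": [-13,25,0],"angular": [0,0,-22.7],"fingers": 1},{"slide": [-13,25,0],"angular": [0,0,-22.7],"fingers": 1},{"slide": [-13,25,0],"angular": [0,0,-22.7],"fingers": 1},{"slide": [-13,25,0],"angular": [0,0,-22.7],"fingers": 1}]}}

```text
clock: 3.18
tcp_pos: [0.4903, -0.1603, 0.2503]
orientation: [0.0, -0.043, 0.999, -0.0]
wrist_force: [0.2, -0.3, 0.0]
finger_gap: -0.0003
grip_force: 0.0
```

```bash
python3 - <<'E'
from h import *
np.set_printoptions(precision=4,suppress=True)
w=shot("wrist");save(w,"w1.png")
Z=dict(latch_pad=.03,lid_hinge=.046,lid_press=.05,brass_centre=.027,black_centre=.027)
for n,z in Z.items():
    for d in tip_of(n,w)[:2]: print(n,np.round(d["point"]),round(d["p"],2),atz(w,d["point"],z))
s=get_state();print(s["clock"],s["tcp_pos"],q2m(s["orientation"]),s["joint_pos"],s["finger_gap"])
E
```

```text
latch_pad [250. 165.] 0.92 [ 0.4938 -0.1643  0.03  ]
lid_hinge [254. 216.] 0.7 [ 0.5544 -0.1552  0.046 ]
lid_press [252. 215.] 0.79 [ 0.5515 -0.1568  0.05  ]
3.4833 [ 0.4902 -0.1605  0.2503] [[-0.9963 -0.0863  0.0001]
 [-0.0863  0.9963 -0.0001]
 [-0.0001 -0.0001 -1.    ]] [-0.4721  0.1959 -0.089   1.2858 -0.     -0.5585] -0.0001239899742818429
```

View pics/w1.png

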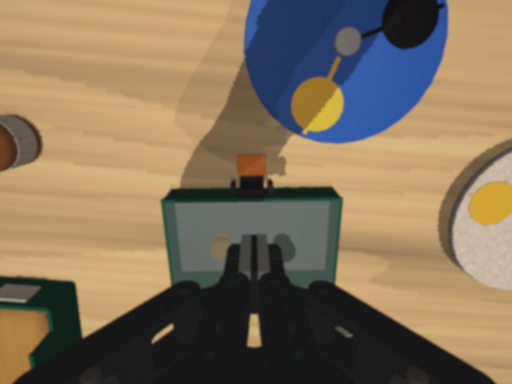

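The picture shows the orange pad at (252,165), the hook at (252,185), and the case front edge level at row 194, so yaw is about 5°. The pad is at about (0.494,-0.164).

{"api": "jog_arm", "payload": {"moves": [{"slide": [0,-3,40],"fingers": 1},{"slide": [0,-3,80],"fingers": 1},{"slide": [0,-3,120],"fingers": 1},{"slide": [0,-3,160],"fingers": 1},{"slide": [0,-3,190],"fingers": 1},{"slide": [0,-3,200],"fingers": 1},{"slide": [0,-3,204],"fingers": 1},{"slide": [0,-3,206],"fingers": 1}]}}

```text
schema error: expected keys fingers, slide, angular
```

{"api": "jog_arm", "payload": {"moves": [{"slide": [0,0,3],"fingers": 1},{"slide": [0,0,5],"fingers": 1},{"slide": [0,0,7],"fingers": 1},{"slide": [0,0,9],"fingers": 1},{"slide": [0,0,10],"fingers": 1},{"slide": [0,0,10],"fingers": 1},{"slide": [0,0,10],"fingers": 1}]}}

```text
schema error: expected keys fingers, slide, angular
```

```bash
python3 - <<'E'
from h import *
t=shot("top");s=shot("scene");np.set_printoptions(precision=4,suppress=True)
cv2.imwrite("pics/c.png",np.hstack([cv2.resize(p["color"][r:r+110,c:c+140],(400,314)) for p,r,c in((t,130,250),(s,130,150))])[:,:,::-1])
for n in("brass_centre","black_centre","lid_press"):
    P=[(p,tip_of(n,p)) for p in(t,s)]
    for p,d in P: print(n,[(np.round(x["point"]),round(x["p"],2)) for x in d[:2]])
    if all(d for _,d in P): print(tri([(p,d[0]["point"]) for p,d in P]))
E
```

```text
brass_centre []
brass_centre [(array([214., 200.]), 0.67)]
black_centre []
black_centre [(array([317., 201.]), 0.74)]
lid_press [(array([304., 193.]), 0.88)]
lid_press [(array([228., 177.]), 0.7)]
[ 0.5504 -0.1609  0.0484]
```

View pics/c.png

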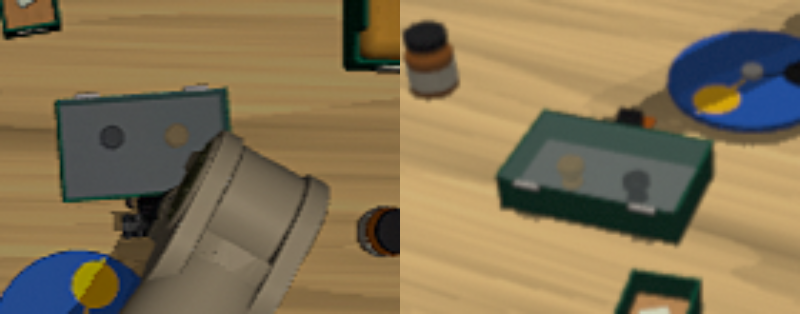

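The moves were refused because each row needs an "angular" key. The picture shows the lid still shut, with the knobs visible through it (black left, brass right).

{"api": "jog_arm", "payload": {"moves": [{"slide": [0,-3,40],"angular": [0,0,0],"fingers": 1},{"slide": [0,-3,80],"angular": [0,0,0],"fingers": 1},{"slide": [0,-3,120],"angular": [0,0,0],"fingers": 1},{"slide": [0,-3,160],"angular": [0,0,0],"fingers": 1},{"slide": [0,-3,190],"angular": [0,0,0],"fingers": 1},{"slide": [0,-3,202],"angular": [0,0,0],"fingers": 1},{"slide": [0,-3,206],"angular": [0,0,0],"fingers": 1},{"slide": [0,-3,206],"angular": [0,0,0],"fingers": 1}]}}

```text
clock: 4.55
tcp_pos: [0.4898, -0.163, 0.0433]
orientation: [-0.001, -0.044, 0.999, 0.001]
wrist_force: [-0.6, -0.0, -0.3]
finger_gap: 0.0001
grip_force: 0.0
```

{"api": "jog_arm", "payload": {"moves": [{"slide": [0,0,3],"angular": [0,0,0],"fingers": 1},{"slide": [0,0,5],"angular": [0,0,0],"fingers": 1},{"slide": [0,0,7],"angular": [0,0,0],"fingers": 1},{"slide": [0,0,9],"angular": [0,0,0],"fingers": 1},{"slide": [0,0,10],"angular": [0,0,0],"fingers": 1},{"slide": [0,0,10],"angular": [0,0,0],"fingers": 1},{"slide": [0,0,10],"angular": [0,0,0],"fingers": 1}]}}

```text
clock: 5.13
tcp_pos: [0.491, -0.164, 0.0349]
orientation: [0.0, -0.044, 0.999, -0.001]
wrist_force: [-1.6, -2.9, 4.0]
finger_gap: 0.0004
grip_force: 2.2
```

```bash
cat > see.py <<'E'
from h import *
import sys
t=shot("top");s=shot("scene");np.set_printoptions(precision=4,suppress=True)
cv2.imwrite("pics/"+sys.argv[1],np.hstack([cv2.resize(p["color"][r:r+110,c:c+140],(400,314)) for p,r,c in((t,130,250),(s,130,150))])[:,:,::-1])
for n in sys.argv[2:]:
    P=[(p,tip_of(n,p)) for p in(t,s)]
    for p,d in P: print(n,[(np.round(x["point"]),round(x["p"],2)) for x in d[:2]])
    if all(d for _,d in P): print(tri([(p,d[0]["point"]) for p,d in P]))
E
python3 see.py d.png brass_centre black_centre lid_press
```

```text
brass_centre [(array([259., 129.]), 0.67)]
brass_centre []
black_centre [(array([381., 209.]), 0.68)]
black_centre []
lid_press [(array([301., 184.]), 0.89)]
lid_press [(array([222., 165.]), 0.93), (array([321., 196.]), 0.25)]
[ 0.5815 -0.1507  0.1225]
```

```bash
python3 - <<'E'
from h import *
plan([([.465,-.164,.135],ori(5)),([.50,-.162,.170],ori(5,35))])
E
```

```text
slide [  25.8    1.8 -100.6] ang [-0.03  0.04  0.03]
slide [-35.   -1.1 -35. ] ang [  0. -35.   0.]
```

{"api": "jog_arm", "payload": {"moves": [{"slide": [0,0,-30],"angular": [0,0,0],"fingers": 1},{"slide": [10,0,-60],"angular": [0,0,0],"fingers": 1},{"slide": [25,0,-100],"angular": [0,0,0],"fingers": 1},{"slide": [25,0,-100],"angular": [0,0,0],"fingers": 1}]}}

```text
clock: 5.87
tcp_pos: [0.4668, -0.1658, 0.1397]
orientation: [0.003, -0.044, 0.999, -0.001]
wrist_force: [0.7, -0.0, 0.3]
finger_gap: -0.0003
grip_force: 0.0
```

{"api": "jog_arm", "payload": {"moves": [{"slide": [-10,0,-30],"angular": [0,-7,0],"fingers": 0.45},{"slide": [-35,0,-35],"angular": [0,-14,0],"fingers": 0.45},{"slide": [-35,0,-35],"angular": [0,-21,0],"fingers": 0.45},{"slide": [-35,0,-35],"angular": [0,-28,0],"fingers": 0.45},{"slide": [-35,0,-35],"angular": [0,-35,0],"fingers": 0.45},{"slide": [-35,0,-35],"angular": [0,-35,0],"fingers": 0.45},{"slide": [-35,0,-35],"angular": [0,-35,0],"fingers": 0.45}]}}

```text
clock: 6.45
tcp_pos: [0.4977, -0.1607, 0.1667]
orientation: [0.298, -0.041, 0.954, 0.015]
wrist_force: [0.1, -0.8, 0.9]
finger_gap: 0.0472
grip_force: 0.0
```

```bash
python3 - <<'E'
from h import *
np.set_printoptions(precision=4,suppress=True)
w=shot("wrist");t=shot("top");s=shot("scene")
im=np.hstack([w["color"],cv2.resize(s["color"][130:220,150:270],(288,216))[:, :] if 0 else np.vstack([cv2.resize(p["color"][r:r+110,c:c+140],(244,192)) for p,r,c in((t,130,250),(s,130,150))])])
cv2.imwrite("pics/e.png",im[:,:,::-1])
for n in("brass_centre","black_centre"):
    for d in tip_of(n,w)[:2]: print(n,np.round(d["point"]),round(d["p"],2),atz(w,d["point"],.027))
for n,X in(("black",[.602,-.107,.027]),("brass",[.610,-.199,.027])): print(n,proj(w,X),proj(t,X))
for n in("lid_press","lid_hinge"):
    o=[(p,tip_of(n,p)) for p in(t,s,w)]
    print(n,tri([(p,d[0]["point"]) for p,d in o[:2] if d]), [[(np.round(x["point"]),round(x["p"],2)) for x in d[:1]] for _,d in o])
s=get_state();print(s["clock"],s["tcp_pos"],q2m(s["orientation"]),s["joint_pos"],s["finger_gap"])
E
```

```text
brass_centre [215. 180.] 0.71 [ 0.6093 -0.1933  0.027 ]
brass_centre [288. 178.] 0.55 [ 0.6007 -0.1138  0.027 ]
black_centre [290. 180.] 0.95 [ 0.6039 -0.1103  0.027 ]
black [np.float64(293.7650570922341), np.float64(179.5598858859411)] [np.float64(287.46821556661484), np.float64(179.66693602659495)]
brass [np.float64(209.774416003684), np.float64(179.82161011018053)] [np.float64(312.39456407792653), np.float64(178.16629344583987)]
lid_press [ 0.6084 -0.1485  0.1478] [[(array([302., 175.]), 0.75)], [(array([218., 163.]), 0.72)], [(array([252., 282.]), 0.91)]]
lid_hinge [ 0.6614 -0.1465  0.0507] [[(array([299., 163.]), 0.76)], [(array([214., 197.]), 0.87)], [(array([251., 222.]), 0.66)]]
7.0 [ 0.5009 -0.1625  0.1694] [[-0.816  -0.0882  0.5712]
 [-0.0723  0.9961  0.0505]
 [-0.5734 -0.0001 -0.8192]] [-0.6977 -0.082  -0.7717  0.4217  0.4178 -0.687 ] 0.04706156708254117
```

View pics/e.png

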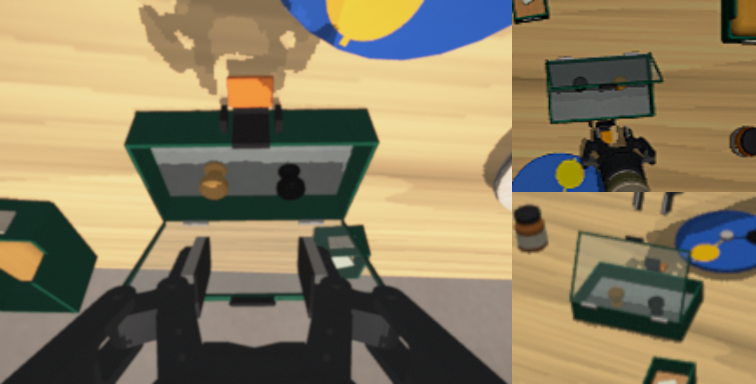

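The lid is fully open. Wrist view: brass at (214,180), black at (290,180). The fingers are open at 47 mm.

```bash
python3 - <<'E'
from h import *
plan([([.5639,-.1135,.0923],ori(5,35))])
E
```

```text
slide [-10.7  43.2 101.6] ang [ 0.03 -0.01  0.05]
```

{"api": "jog_arm", "payload": {"moves": [{"slide": [-10.7,43,35],"angular": [0,0,0],"fingers": 0.45},{"slide": [-10.7,43,70],"angular": [0,0,0],"fingers": 0.45},{"slide": [-10.7,43,101],"angular": [0,0,0],"fingers": 0.45},{"slide": [-10.7,43,101],"angular": [0,0,0],"fingers": 0.45},{"slide": [-10.7,43,101],"angular": [0,0,0],"fingers": 0.45},{"slide": [-10.7,43,101],"angular": [0,0,0],"fingers": 0.45}]}}

```text
clock: 7.5
tcp_pos: [0.5631, -0.1137, 0.0927]
orientation: [0.3, -0.042, 0.953, 0.013]
wrist_force: [1.4, -0.1, 1.0]
finger_gap: 0.047
grip_force: 0.0
```

```bash
python3 - <<'E'
from h import *
np.set_printoptions(precision=4,suppress=True)
w=shot("wrist");save(w,"f.png")
for n in("brass_centre","black_centre"):
    for d in tip_of(n,w)[:2]: print(n,np.round(d["point"]),round(d["p"],2),atz(w,d["point"],.027))
print(proj(w,[.604,-.110,.027]))
s=get_state();print(s["clock"],s["tcp_pos"],s["finger_gap"])
z=q2m(s["orientation"])[:,2];p=np.array(s["tcp_pos"])
print("grasp pt image",[proj(w,p+z*k) for k in(-.01,.07)])
E
```

```text
brass_centre [143. 200.] 0.81 [ 0.6112 -0.1947  0.027 ]
black_centre [252. 197.] 0.64 [ 0.6004 -0.1118  0.027 ]
black_centre [142. 198.] 0.29 [ 0.6082 -0.1946  0.027 ]
[np.float64(253.98933286478965), np.float64(199.9380549188772)]
7.65 [ 0.5639 -0.1148  0.0949] 0.04716182363866697
grasp pt image [[np.float64(251.62212558564812), np.float64(276.0330750212607)], [np.float64(252.11816961461912), np.float64(211.7835042296099)]]
```

View pics/f.png

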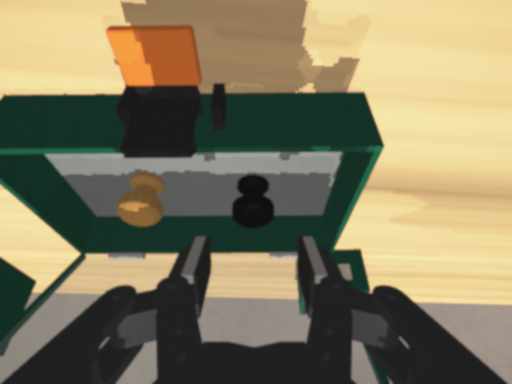

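Black's head is at (253,209), its foot at (253,184), and the fingers are centred on column 253, so lateral alignment is good.

```bash
python3 - <<'E'
from h import *
np.set_printoptions(precision=4,suppress=True)
w=shot("wrist")
W1=dict(w);T=np.eye(4);T[:3,:3]=[[-0.816,-0.0882,0.5712],[-0.0723,0.9961,0.0505],[-0.5734,-0.0001,-0.8192]];T[:3,3]=[.5009,-.1625,.1694]
W1["W"]=T@np.array(w["tool_from_camera"])
print("head z.0355",atz(w,[253,209],.0355),"brass head",atz(w,[140,209],.0355))
print("tri black",tri([(w,[252,197]),(W1,[290,180])]),"brass",tri([(w,[143,200]),(W1,[215,180])]))
G=atz(w,[253,209],.0355);N=ori(5,35)
G[0]=(G[0]+.602)/2
plan([(G+.010*N[:,2],N)]);print(get_state()["tcp_pos"])
E
```

```text
head z.0355 [ 0.6083 -0.1117  0.0355] brass head [ 0.6161 -0.1975  0.0355]
tri black [ 0.6174 -0.1112  0.0199] brass [ 0.6136 -0.1957  0.0297]
slide [ 0.4 -0.4 82.5] ang [-0.11  0.18  0.06]
[ 0.5639 -0.1148  0.095 ]
```

{"api": "jog_arm", "payload": {"moves": [{"slide": [0,0,20],"angular": [0,0,0],"fingers": 0.45},{"slide": [0,0,40],"angular": [0,0,0],"fingers": 0.45},{"slide": [0,0,60],"angular": [0,0,0],"fingers": 0.45},{"slide": [0,0,74],"angular": [0,0,0],"fingers": 0.45},{"slide": [0,0,80],"angular": [0,0,0],"fingers": 0.45},{"slide": [0,0,82],"angular": [0,0,0],"fingers": 0.45},{"slide": [0,0,82],"angular": [0,0,0],"fingers": 0.45},{"slide": [0,0,82],"angular": [0,0,0],"fingers": 0.45}]}}

```text
clock: 8.37
tcp_pos: [0.6102, -0.1101, 0.0266]
orientation: [0.301, -0.042, 0.953, 0.013]
wrist_force: [0.7, 0.2, 0.4]
finger_gap: 0.0469
grip_force: 0.0
```

```bash
python3 - <<'E'
from h import *
np.set_printoptions(precision=4,suppress=True)
w=shot("wrist");save(w,"g.png")
s=get_state();print(s["clock"],s["tcp_pos"],s["finger_gap"],s["wrist_force"])
for d in tip_of("black_centre",w)[:2]: print(np.round(d["point"]),round(d["p"],2),atz(w,d["point"],.027))
E
```

```text
8.4167 [ 0.6102 -0.1101  0.0267] 0.047384424469087756 [-0.2973 -1.0352 -0.3352]
[253. 256.] 0.68 [ 0.6039 -0.111   0.027 ]
```

View pics/g.png

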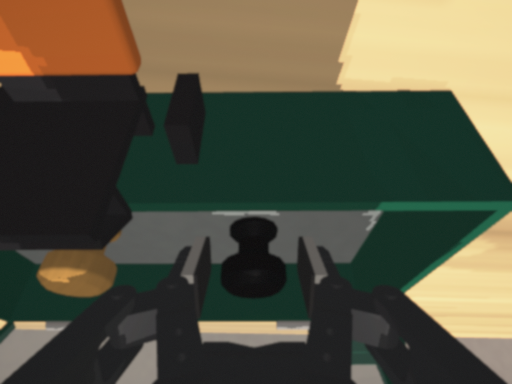

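The black head at (253,275) sits between the pads, centred. Gripping.

{"api": "jog_arm", "payload": {"moves": [{"slide": [0,0,0],"angular": [0,0,0],"fingers": 0.6},{"slide": [0,0,0],"angular": [0,0,0],"fingers": 0.7},{"slide": [0,0,0],"angular": [0,0,0],"fingers": 0.8},{"slide": [0,0,0],"angular": [0,0,0],"fingers": 1},{"slide": [0,0,0],"angular": [0,0,0],"fingers": 1},{"slide": [0,0,0],"angular": [0,0,0],"fingers": 1}], "squeeze": 30}}

```text
clock: 8.97
tcp_pos: [0.6106, -0.11, 0.0266]
orientation: [0.301, -0.042, 0.953, 0.013]
wrist_force: [-3.3, -0.5, 7.0]
finger_gap: 0.0306
grip_force: 29.4
```

{"api": "jog_arm", "payload": {"moves": [{"slide": [0,0,-4],"angular": [0,0,0],"fingers": 1},{"slide": [0,0,-15],"angular": [0,0,0],"fingers": 1},{"slide": [0,0,-35],"angular": [0,0,0],"fingers": 1},{"slide": [0,0,-55],"angular": [0,0,0],"fingers": 1},{"slide": [0,0,-75],"angular": [0,0,0],"fingers": 1},{"slide": [0,0,-95],"angular": [0,0,0],"fingers": 1},{"slide": [0,0,-115],"angular": [0,0,0],"fingers": 1},{"slide": [0,0,-130],"angular": [0,0,0],"fingers": 1},{"slide": [0,0,-130],"angular": [0,0,0],"fingers": 1},{"slide": [0,0,-130],"angular": [0,0,0],"fingers": 1}]}}

```text
clock: 9.8
tcp_pos: [0.5358, -0.1166, 0.1327]
orientation: [0.301, -0.042, 0.953, 0.013]
wrist_force: [-0.1, -0.2, -1.0]
finger_gap: 0.0307
grip_force: 29.9
```

```bash
python3 - <<'E'
from h import *
np.set_printoptions(precision=4,suppress=True)
t=shot("top");s=shot("scene")
for n in("table_centre","mark_black","mark_brass"):
    o=[(p,tip_of(n,p)) for p in(t,s)]
    for p,d in o:
        for x in d[:3]: print(n,np.round(x["point"]),round(x["p"],2),atz(p,x["point"],.03))
    if all(d for _,d in o): print(tri([(p,d[0]["point"]) for p,d in o]))
w=shot("wrist")
for d in tip_of("black_centre",w)[:2]: print("held",np.round(d["point"]),d["p"])
q=get_state();print(q["clock"],q["tcp_pos"],q["finger_gap"])
E
```

```text
table_centre [196. 197.] 0.75 [0.5278 0.2279 0.03  ]
table_centre [279. 249.] 0.69 [ 0.3477 -0.08    0.03  ]
table_centre [301. 162.] 0.21 [ 0.6666 -0.1547  0.03  ]
table_centre [276. 155.] 0.71 [ 0.3359 -0.064   0.03  ]
table_centre [334. 208.] 0.68 [0.5415 0.2171 0.03  ]
[0.5568 0.1206 0.2314]
mark_black [192. 175.] 0.96 [0.6108 0.2421 0.03  ]
mark_black [260. 254.] 0.64 [ 0.327  -0.0132  0.03  ]
mark_black [340. 222.] 0.97 [0.5984 0.2502 0.03  ]
mark_black [292. 156.] 0.82 [ 0.3213 -0.0078  0.03  ]
mark_black [240. 248.] 0.57 [0.8115 0.0176 0.03  ]
[0.6085 0.2465 0.0375]
mark_brass [219. 200.] 0.85 [0.519  0.1411 0.03  ]
mark_brass [286. 227.] 0.85 [ 0.4266 -0.1046  0.03  ]
mark_brass [317. 201.] 0.67 [0.5291 0.1556 0.03  ]
mark_brass [260. 164.] 0.66 [ 0.4156 -0.0967  0.03  ]
[0.5179 0.1471 0.0183]
held [255. 255.] 0.65
10.3 [ 0.5357 -0.116   0.1315] 0.03014546271288643
```

```bash
python3 - <<'E'
from h import *
plan([([.52,.19,.175],ori(5,35))])
E
```

```text
slide [-34.1 306.2 -29.1] ang [ 0.05 -0.04  0.02]
```

{"api": "jog_arm", "payload": {"moves": [{"slide": [-34,35,-29],"angular": [0,0,0],"fingers": 1},{"slide": [-34,70,-29],"angular": [0,0,0],"fingers": 1},{"slide": [-34,105,-29],"angular": [0,0,0],"fingers": 1},{"slide": [-34,140,-29],"angular": [0,0,0],"fingers": 1},{"slide": [-34,175,-29],"angular": [0,0,0],"fingers": 1},{"slide": [-34,210,-29],"angular": [0,0,0],"fingers": 1},{"slide": [-34,245,-29],"angular": [0,0,0],"fingers": 1},{"slide": [-34,280,-29],"angular": [0,0,0],"fingers": 1},{"slide": [-34,306,-29],"angular": [0,0,0],"fingers": 1},{"slide": [-34,306,-29],"angular": [0,0,0],"fingers": 1}]}}

```text
clock: 11.13
tcp_pos: [0.5195, 0.1943, 0.1755]
orientation: [0.301, -0.045, 0.953, 0.015]
wrist_force: [-0.4, 0.0, -1.2]
finger_gap: 0.0301
grip_force: 30.2
```

```bash
cat > disc.py <<'E'
from h import *
np.set_printoptions(precision=4,suppress=True)
def blobs(p,z=.03):
    hsv=cv2.cvtColor(p["color"],cv2.COLOR_RGB2HSV)
    for n,lo,hi in(("yellow",(20,120,90),(32,255,255)),("dark",(0,0,0),(180,255,45))):
        m=cv2.inRange(hsv,lo,hi);k,l,st,c=cv2.connectedComponentsWithStats(m)
        for i in range(1,k):
            if st[i,4]>40: print(n,st[i],np.round(c[i]),atz(p,c[i],z))
E
python3 - <<'E'
from disc import *
w=shot("wrist");save(w,"i.png")
for n in("table_centre","mark_black","mark_brass"):
    for d in tip_of(n,w)[:2]: print(n,np.round(d["point"],1),round(d["p"],2),atz(w,d["point"],.03))
blobs(w)
q=get_state();print(q["clock"],q["tcp_pos"],q["finger_gap"])
np.savez("W_i.npz",W=w["W"])
E
```

```text
table_centre [278.3 110.2] 0.88 [0.5376 0.2175 0.03  ]
mark_black [300.2 159. ] 0.84 [0.5974 0.2503 0.03  ]
mark_brass [198.4  81. ] 0.61 [0.5154 0.1501 0.03  ]
yellow [188  55  16  11  89] [195.  60.] [0.4976 0.1487 0.03  ]
yellow [ 153   68   68   46 1438] [187.  94.] [0.5282 0.1403 0.03  ]
dark [   0  104   44   99 2204] [ 16. 154.] [ 0.6162 -0.0389  0.03  ]
dark [ 272  129   54   49 1571] [298. 158.] [0.5962 0.2481 0.03  ]
dark [  64  201   85   57 1907] [114. 223.] [0.7526 0.0189 0.03  ]
dark [    8   218   493   166 33967] [255. 330.] [1.4615 0.2881 0.03  ]
dark [ 69 234  70  27 794] [102. 248.] [ 0.8392 -0.024   0.03  ]
11.3333 [0.52   0.1891 0.1749] 0.03032158815717572
```

View pics/i.png

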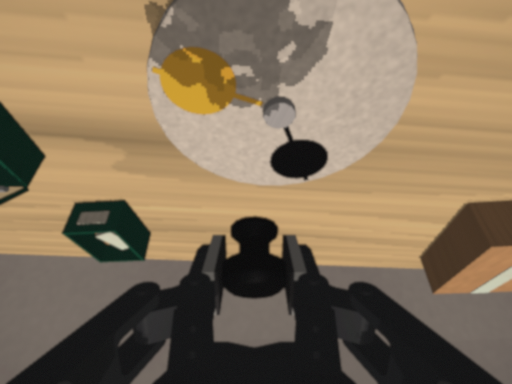

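The black disc is centred at (299,159), yellow at (198,81), hub at (279,112). The knob is held upright at (255,255).

```bash
python3 - <<'E'
from h import *
N=ori(5,35)
plan([([.605,.249,.075],N),([.605,.249,.0485],N)])
E
```

```text
slide [-16.5  52.2 133.4] ang [-0.01 -0.04  0.03]
slide [15.2  0.  21.7] ang [0. 0. 0.]
```

{"api": "jog_arm", "payload": {"moves": [{"slide": [-16,20,30],"angular": [0,0,0],"fingers": 1},{"slide": [-16,40,60],"angular": [0,0,0],"fingers": 1},{"slide": [-16,52,90],"angular": [0,0,0],"fingers": 1},{"slide": [-16,52,115],"angular": [0,0,0],"fingers": 1},{"slide": [-16,52,133],"angular": [0,0,0],"fingers": 1},{"slide": [-13,52,138],"angular": [0,0,0],"fingers": 1},{"slide": [-9,52,144],"angular": [0,0,0],"fingers": 1},{"slide": [-5,52,149],"angular": [0,0,0],"fingers": 1},{"slide": [-5,52,149],"angular": [0,0,0],"fingers": 1},{"slide": [-5,52,149],"angular": [0,0,0],"fingers": 1}]}}

```text
clock: 12.17
tcp_pos: [0.6043, 0.2487, 0.0563]
orientation: [0.3, -0.042, 0.953, 0.013]
wrist_force: [-0.2, -0.0, -0.6]
finger_gap: 0.0303
grip_force: 30.2
```

```bash
python3 - <<'E'
from disc import *
w=shot("wrist")
for n in("table_centre","mark_black","mark_brass"):
    for d in tip_of(n,w)[:2]: print(n,np.round(d["point"],1),round(d["p"],2),atz(w,d["point"],.03))
t=shot("top");s=shot("scene")
for n in("mark_black","black_centre"):
  for p in(t,s):
    for d in tip_of(n,p)[:2]: print(n,np.round(d["point"],1),round(d["p"],2),atz(p,d["point"],.03))
q=get_state();print(q["clock"],q["tcp_pos"],q["finger_gap"],q["wrist_force"])
z=np.array([[-.0061,-.001,0]])
print("foot proj",proj(w,np.array(q["tcp_pos"])+[-.006,-.001,-.0167]))
cv2.imwrite("pics/j.png",np.hstack([w["color"],np.vstack([cv2.resize(p["color"][r:r+80,c:c+120],(288,192)) for p,r,c in((t,150,150),(s,170,280))])])[:,:,::-1])
E
```

```text
table_centre [187.4 120.3] 0.9 [0.5368 0.2175 0.03  ]
mark_black [255.8 212.3] 0.93 [0.6    0.2494 0.03  ]
mark_black [260.3 253.2] 0.85 [ 0.331  -0.0135  0.03  ]
mark_black [193.  176.7] 0.69 [0.6035 0.24   0.03  ]
mark_black [339.4 222.6] 0.7 [0.5998 0.2503 0.03  ]
black_centre [120.4 226.5] 0.55 [0.4153 0.4959 0.03  ]
black_centre [184.4 178.9] 0.46 [0.5945 0.2711 0.03  ]
black_centre [337.3 218.5] 0.53 [0.5846 0.2394 0.03  ]
12.6667 [0.6048 0.2494 0.0563] 0.03021790687375247 [-0.1714 -0.2077 -0.7232]
foot proj [np.float64(254.1186632117161), np.float64(226.19880527680246)]
```

View pics/j.png

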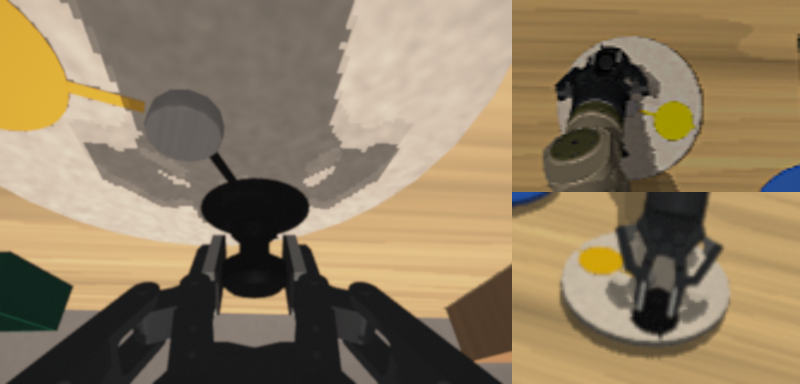

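The disc ellipse is centred at (255,207) directly under the foot, with the hub at (187,120). Descending slowly.

{"api": "jog_arm", "payload": {"moves": [{"slide": [1.7,1,2.5],"angular": [0,0,0],"fingers": 1},{"slide": [3.2,1,4.5],"angular": [0,0,0],"fingers": 1},{"slide": [4.3,1,6.1],"angular": [0,0,0],"fingers": 1},{"slide": [4.9,1,7],"angular": [0,0,0],"fingers": 1},{"slide": [4.9,1,7],"angular": [0,0,0],"fingers": 1},{"slide": [4.9,1,7],"angular": [0,0,0],"fingers": 1}]}}

```text
clock: 13.17
tcp_pos: [0.6046, 0.2502, 0.0472]
orientation: [0.3, -0.042, 0.953, 0.013]
wrist_force: [1.0, -0.3, -0.7]
finger_gap: 0.0305
grip_force: 30.2
```

{"api": "jog_arm", "payload": {"moves": [{"slide": [0.3,0,0.4],"angular": [0,0,0],"fingers": 1},{"slide": [0.3,0,0.4],"angular": [0,0,0],"fingers": 1},{"slide": [0.3,0,0.4],"angular": [0,0,0],"fingers": 1}]}}

```text
clock: 13.42
tcp_pos: [0.6047, 0.2502, 0.0471]
orientation: [0.3, -0.042, 0.953, 0.013]
wrist_force: [0.5, -0.1, -0.7]
finger_gap: 0.0306
grip_force: 30.2
```

{"api": "jog_arm", "payload": {"moves": [{"slide": [0.3,0,0.4],"angular": [0,0,0],"fingers": 1},{"slide": [0.3,0,0.4],"angular": [0,0,0],"fingers": 1},{"slide": [0.3,0,0.4],"angular": [0,0,0],"fingers": 1}]}}

```text
clock: 13.67
tcp_pos: [0.6047, 0.2502, 0.0466]
orientation: [0.301, -0.042, 0.953, 0.013]
wrist_force: [0.2, -0.2, -1.1]
finger_gap: 0.0305
grip_force: 30.2
```

{"api": "jog_arm", "payload": {"moves": [{"slide": [0.3,0,0.4],"angular": [0,0,0],"fingers": 1},{"slide": [0.3,0,0.4],"angular": [0,0,0],"fingers": 1},{"slide": [0.3,0,0.4],"angular": [0,0,0],"fingers": 1}]}}

```text
clock: 13.92
tcp_pos: [0.605, 0.2502, 0.0466]
orientation: [0.301, -0.042, 0.953, 0.013]
wrist_force: [-2.0, -0.8, 3.5]
finger_gap: 0.0305
grip_force: 30.5
```

{"api": "jog_arm", "payload": {"moves": [{"slide": [0.3,0,0.4],"angular": [0,0,0],"fingers": 1},{"slide": [0.3,0,0.4],"angular": [0,0,0],"fingers": 1},{"slide": [0.3,0,0.4],"angular": [0,0,0],"fingers": 1}]}}

```text
clock: 14.17
tcp_pos: [0.6054, 0.2502, 0.0466]
orientation: [0.301, -0.042, 0.952, 0.013]
wrist_force: [-4.5, -1.8, 6.8]
finger_gap: 0.0303
grip_force: 30.8
```

{"api": "jog_arm", "payload": {"moves": [{"slide": [0.3,0,0.4],"angular": [0,0,0],"fingers": 1},{"slide": [0.3,0,0.4],"angular": [0,0,0],"fingers": 1},{"slide": [0.3,0,0.4],"angular": [0,0,0],"fingers": 1}]}}

```text
clock: 14.42
tcp_pos: [0.6056, 0.2502, 0.0466]
orientation: [0.302, -0.042, 0.952, 0.013]
wrist_force: [-5.2, -3.2, 10.0]
finger_gap: 0.0302
grip_force: 31.0
```

Contact at z=0.0466. Backing off the extra pressure, then opening gently.

{"api": "jog_arm", "payload": {"moves": [{"slide": [-0.4,0,-0.5],"angular": [0,0,0],"fingers": 1},{"slide": [-0.8,0,-1.1],"angular": [0,0,0],"fingers": 1},{"slide": [-0.8,0,-1.1],"angular": [0,0,0],"fingers": 1},{"slide": [-0.8,0,-1.1],"angular": [0,0,0],"fingers": 1}], "squeeze": 20}}

```text
clock: 14.75
tcp_pos: [0.6049, 0.2503, 0.0466]
orientation: [0.301, -0.042, 0.953, 0.013]
wrist_force: [-1.5, -0.2, 3.0]
finger_gap: 0.0299
grip_force: 30.5
```

{"api": "jog_arm", "payload": {"moves": [{"slide": [0,0,0],"angular": [0,0,0],"fingers": 0.6},{"slide": [0,0,0],"angular": [0,0,0],"fingers": 0.58},{"slide": [0,0,0],"angular": [0,0,0],"fingers": 0.56},{"slide": [0,0,0],"angular": [0,0,0],"fingers": 0.54},{"slide": [0,0,0],"angular": [0,0,0],"fingers": 0.52},{"slide": [0,0,0],"angular": [0,0,0],"fingers": 0.5},{"slide": [0,0,0],"angular": [0,0,0],"fingers": 0.45},{"slide": [0,0,0],"angular": [0,0,0],"fingers": 0.4},{"slide": [0,0,0],"angular": [0,0,0],"fingers": 0.35},{"slide": [0,0,0],"angular": [0,0,0],"fingers": 0.35}]}}

```text
clock: 15.58
tcp_pos: [0.6046, 0.2502, 0.0464]
orientation: [0.3, -0.042, 0.953, 0.013]
wrist_force: [0.8, 0.2, -0.5]
finger_gap: 0.0552
grip_force: 0.0
```

```bash
python3 - <<'E'
from disc import *
w=shot("wrist")
for n in("table_centre","mark_black","black_centre"):
    for d in tip_of(n,w)[:2]: print(n,np.round(d["point"],1),round(d["p"],2),atz(w,d["point"],.047 if n=="black_centre" else .03))
q=get_state();print(q["clock"],q["tcp_pos"],q["finger_gap"],q["wrist_force"])
E
```

```text
table_centre [179.4 136.6] 0.59 [0.5362 0.2175 0.03  ]
mark_black [251.2 227.3] 0.87 [0.5998 0.2483 0.03  ]
black_centre [253.5 254.4] 0.72 [0.5964 0.2493 0.047 ]
15.7833 [0.6046 0.2502 0.0464] 0.05565218121719565 [-0.5583  0.1788 -0.6767]
```

```bash
python3 - <<'E'
from h import *
N=ori(5,35)
plan([([.536,.244,.145],N),([.53,-.07,.16],N),([.5709,-.199,.0925],N)])
E
```

```text
slide [-1.000e-01 -2.000e-01 -1.203e+02] ang [0.01 0.   0.03]
slide [  18.7 -312.3  -31.4] ang [0. 0. 0.]
slide [  14.6 -132.1   72.2] ang [0. 0. 0.]
```

{"api": "jog_arm", "payload": {"moves": [{"slide": [0,0,-3],"angular": [0,0,0],"fingers": 0.35},{"slide": [0,0,-8],"angular": [0,0,0],"fingers": 0.35},{"slide": [0,0,-20],"angular": [0,0,0],"fingers": 0.35},{"slide": [0,0,-45],"angular": [0,0,0],"fingers": 0.4},{"slide": [0,0,-75],"angular": [0,0,0],"fingers": 0.45},{"slide": [0,0,-105],"angular": [0,0,0],"fingers": 0.45},{"slide": [0,0,-120],"angular": [0,0,0],"fingers": 0.45},{"slide": [0,0,-120],"angular": [0,0,0],"fingers": 0.45}]}}

```text
clock: 16.45
tcp_pos: [0.5361, 0.2449, 0.1488]
orientation: [0.303, -0.042, 0.952, 0.014]
wrist_force: [0.2, 0.0, 0.7]
finger_gap: 0.0468
grip_force: 0.0
```

```bash
python3 - <<'E'
from disc import *
w=shot("wrist");save(w,"k.png")
for n,z in(("table_centre",.03),("mark_brass",.03),("black_centre",.047)):
    for d in tip_of(n,w)[:2]: print(n,np.round(d["point"],1),round(d["p"],2),atz(w,d["point"],z))
q=get_state();print(q["clock"],q["tcp_pos"],q["finger_gap"],q["wrist_force"])
N=ori(5,35);plan([([.53,-.07,.16],N),([.5709,-.199,.0925],N)])
E
```

```text
table_centre [219.6 107.6] 0.64 [0.5354 0.2192 0.03  ]
mark_brass [115.8  77.2] 0.74 [0.5162 0.1493 0.03  ]
black_centre [254.3 180.2] 0.91 [0.5994 0.2511 0.047 ]
black_centre [ 72.4 224.8] 0.22 [0.6983 0.0552 0.047 ]
16.65 [0.5359 0.244  0.144 ] 0.04696184250088928 [0.0207 0.3617 0.7859]
slide [  18.3 -312.3  -32.2] ang [ 0.   -0.04  0.03]
slide [  14.6 -132.1   72.2] ang [0. 0. 0.]
```

Black stands on its disc and the table is unmoved. On to the brass knob.

{"api": "jog_arm", "payload": {"moves": [{"slide": [18,-35,-32],"angular": [0,0,0],"fingers": 0.45},{"slide": [18,-70,-32],"angular": [0,0,0],"fingers": 0.45},{"slide": [18,-105,-32],"angular": [0,0,0],"fingers": 0.45},{"slide": [18,-140,-32],"angular": [0,0,0],"fingers": 0.45},{"slide": [18,-175,-32],"angular": [0,0,0],"fingers": 0.45},{"slide": [18,-210,-32],"angular": [0,0,0],"fingers": 0.45},{"slide": [18,-245,-32],"angular": [0,0,0],"fingers": 0.45},{"slide": [18,-280,-32],"angular": [0,0,0],"fingers": 0.45},{"slide": [18,-312,-32],"angular": [0,0,0],"fingers": 0.45},{"slide": [18,-312,-32],"angular": [0,0,0],"fingers": 0.45}]}}

```text
clock: 17.48
tcp_pos: [0.5318, -0.0758, 0.1603]
orientation: [0.3, -0.038, 0.953, 0.011]
wrist_force: [0.7, -0.6, 0.4]
finger_gap: 0.047
grip_force: 0.0
```

{"api": "jog_arm", "payload": {"moves": [{"slide": [15,-30,0],"angular": [0,0,0],"fingers": 0.45},{"slide": [15,-65,0],"angular": [0,0,0],"fingers": 0.45},{"slide": [15,-100,0],"angular": [0,0,0],"fingers": 0.45},{"slide": [15,-132,0],"angular": [0,0,0],"fingers": 0.45},{"slide": [15,-132,25],"angular": [0,0,0],"fingers": 0.45},{"slide": [15,-132,50],"angular": [0,0,0],"fingers": 0.45},{"slide": [15,-132,72],"angular": [0,0,0],"fingers": 0.45},{"slide": [15,-132,72],"angular": [0,0,0],"fingers": 0.45},{"slide": [15,-132,72],"angular": [0,0,0],"fingers": 0.45}]}}

```text
clock: 18.23
tcp_pos: [0.5698, -0.197, 0.0902]
orientation: [0.298, -0.042, 0.953, 0.015]
wrist_force: [-0.4, 0.6, -0.3]
finger_gap: 0.0471
grip_force: 0.0
```

```bash
python3 - <<'E'
from disc import *
w=shot("wrist");save(w,"l.png")
for d in tip_of("brass_centre",w)[:2]: print(np.round(d["point"],1),round(d["p"],2),atz(w,d["point"],.027))
hsv=cv2.cvtColor(w["color"],cv2.COLOR_RGB2HSV)
print(hsv[[185,200,210,215],[252]*4])
q=get_state();print(q["clock"],q["tcp_pos"],q["finger_gap"])
N=ori(5,35);plan([([.6167,-.195,.0270],N)])
print(proj(w,[.611,-.1955,.0355]))
E
```

```text
[252.6 203.4] 0.89 [ 0.6114 -0.1941  0.027 ]
[[ 17 150 133]
 [ 17 146 110]
 [ 17 154 202]
 [ 17 154 151]]
18.3333 [ 0.5707 -0.198   0.0928] 0.04703073058737693
slide [-0.1 -1.2 80.4] ang [ 0.07 -0.05  0.03]
[np.float64(250.7534706829048), np.float64(212.5241896237651)]
```

View pics/l.png

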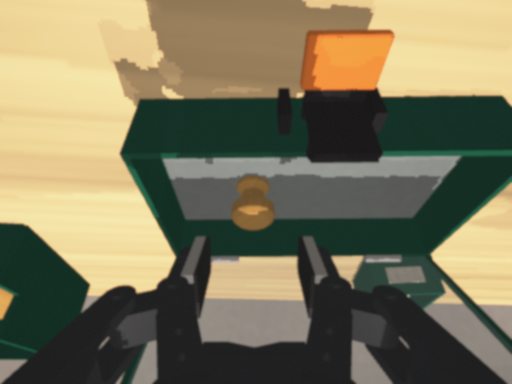

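Brass's head is at (253,211), centred between the fingers. Advancing and gripping.

{"api": "jog_arm", "payload": {"moves": [{"slide": [0,0,20],"angular": [0,0,0],"fingers": 0.45},{"slide": [0,0,40],"angular": [0,0,0],"fingers": 0.45},{"slide": [0,0,60],"angular": [0,0,0],"fingers": 0.45},{"slide": [0,0,73],"angular": [0,0,0],"fingers": 0.45},{"slide": [0,0,79],"angular": [0,0,0],"fingers": 0.45},{"slide": [0,0,80.5],"angular": [0,0,0],"fingers": 0.45},{"slide": [0,0,80.5],"angular": [0,0,0],"fingers": 0.45},{"slide": [0,0,80.5],"angular": [0,0,0],"fingers": 0.45}]}}

```text
clock: 19.0
tcp_pos: [0.6171, -0.1947, 0.0282]
orientation: [0.301, -0.042, 0.953, 0.013]
wrist_force: [0.1, 0.1, -0.4]
finger_gap: 0.047
grip_force: 0.0
```

```bash
python3 - <<'E'
from disc import *
w=shot("wrist")
for d in tip_of("brass_centre",w)[:2]: print(np.round(d["point"],1),round(d["p"],2),atz(w,d["point"],.027))
q=get_state();print(q["clock"],q["tcp_pos"],q["finger_gap"],q["wrist_force"])
E
```

```text
[256.1 251.9] 0.63 [ 0.6098 -0.1943  0.027 ]
19.1 [ 0.6171 -0.1948  0.0283] 0.047026635656330085 [-0.1511  0.5007 -0.541 ]
```

{"api": "jog_arm", "payload": {"moves": [{"slide": [0,0,0],"angular": [0,0,0],"fingers": 0.6},{"slide": [0,0,0],"angular": [0,0,0],"fingers": 0.7},{"slide": [0,0,0],"angular": [0,0,0],"fingers": 0.8},{"slide": [0,0,0],"angular": [0,0,0],"fingers": 1},{"slide": [0,0,0],"angular": [0,0,0],"fingers": 1},{"slide": [0,0,0],"angular": [0,0,0],"fingers": 1}], "squeeze": 30}}

```text
clock: 19.6
tcp_pos: [0.6174, -0.1947, 0.0281]
orientation: [0.301, -0.042, 0.953, 0.013]
wrist_force: [-3.2, 0.0, 6.4]
finger_gap: 0.0302
grip_force: 29.6
```

{"api": "jog_arm", "payload": {"moves": [{"slide": [0,0,-4],"angular": [0,0,0],"fingers": 1},{"slide": [0,0,-15],"angular": [0,0,0],"fingers": 1},{"slide": [0,0,-35],"angular": [0,0,0],"fingers": 1},{"slide": [0,0,-55],"angular": [0,0,0],"fingers": 1},{"slide": [0,0,-75],"angular": [0,0,0],"fingers": 1},{"slide": [0,0,-95],"angular": [0,0,0],"fingers": 1},{"slide": [0,0,-115],"angular": [0,0,0],"fingers": 1},{"slide": [0,0,-130],"angular": [0,0,0],"fingers": 1},{"slide": [0,0,-130],"angular": [0,0,0],"fingers": 1}]}}

```text
clock: 20.35
tcp_pos: [0.5422, -0.2017, 0.1365]
orientation: [0.302, -0.042, 0.952, 0.012]
wrist_force: [0.6, -0.0, -0.4]
finger_gap: 0.0306
grip_force: 29.8
```

```bash
python3 - <<'E'
from disc import *
w=shot("wrist")
for d in tip_of("brass_centre",w)[:2]: print("held",np.round(d["point"],1),round(d["p"],2))
q=get_state();print(q["clock"],q["tcp_pos"],q["finger_gap"])
N=ori(5,35);plan([([.50,.10,.17],N),([.5225,.1505,.075],N),([.5225,.1505,.056],N)])
E
```

```text
held [255.7 252.8] 0.82
20.45 [ 0.5425 -0.2013  0.1343] 0.03006481172171601
slide [ -7.5 303.8 -38.8] ang [-0.07  0.05  0.03]
slide [32.5 48.3 93.2] ang [0. 0. 0.]
slide [10.9  0.  15.6] ang [0. 0. 0.]
```

{"api": "jog_arm", "payload": {"moves": [{"slide": [-7,30,-39],"angular": [0,0,0],"fingers": 1},{"slide": [-7,65,-39],"angular": [0,0,0],"fingers": 1},{"slide": [-7,100,-39],"angular": [0,0,0],"fingers": 1},{"slide": [-7,135,-39],"angular": [0,0,0],"fingers": 1},{"slide": [-7,170,-39],"angular": [0,0,0],"fingers": 1},{"slide": [-7,205,-39],"angular": [0,0,0],"fingers": 1},{"slide": [-7,240,-39],"angular": [0,0,0],"fingers": 1},{"slide": [-7,275,-39],"angular": [0,0,0],"fingers": 1},{"slide": [-7,304,-39],"angular": [0,0,0],"fingers": 1},{"slide": [-7,304,-39],"angular": [0,0,0],"fingers": 1}]}}

```text
clock: 21.28
tcp_pos: [0.4975, 0.1058, 0.168]
orientation: [0.299, -0.046, 0.953, 0.015]
wrist_force: [0.6, -0.3, -1.0]
finger_gap: 0.0303
grip_force: 30.1
```

{"api": "jog_arm", "payload": {"moves": [{"slide": [10,24,30],"angular": [0,0,0],"fingers": 1},{"slide": [20,48,60],"angular": [0,0,0],"fingers": 1},{"slide": [32,48,85],"angular": [0,0,0],"fingers": 1},{"slide": [36,48,98],"angular": [0,0,0],"fingers": 1},{"slide": [41,48,106],"angular": [0,0,0],"fingers": 1},{"slide": [41,48,106],"angular": [0,0,0],"fingers": 1},{"slide": [41,48,106],"angular": [0,0,0],"fingers": 1}]}}

```text
clock: 21.87
tcp_pos: [0.5212, 0.1504, 0.0573]
orientation: [0.299, -0.042, 0.953, 0.013]
wrist_force: [0.1, -0.9, -0.8]
finger_gap: 0.0304
grip_force: 30.3
```

```bash
python3 - <<'E'
from disc import *
w=shot("wrist");save(w,"m.png")
for n in("table_centre","mark_brass","mark_black"):
    for d in tip_of(n,w)[:2]: print(n,np.round(d["point"],1),round(d["p"],2),atz(w,d["point"],.03))
hsv=cv2.cvtColor(w["color"],cv2.COLOR_RGB2HSV);m=cv2.inRange(hsv,(20,120,60),(32,255,255))
c=max(cv2.findContours(m,0,2)[0],key=cv2.contourArea);print(cv2.boundingRect(c))
q=get_state();print(q["clock"],q["tcp_pos"],q["finger_gap"],q["wrist_force"])
N=ori(5,35)
X=np.array(q["tcp_pos"])+[-.0068,0,-.0181];print("foot",proj(w,X),"below",proj(w,[X[0],X[1],.03]))
E
```

```text
table_centre [359.7 234.2] 0.82 [0.5385 0.2196 0.03  ]
mark_brass [254.1 210.3] 0.64 [0.5164 0.1501 0.03  ]
mark_black [367.6 272.4] 0.64 [0.602  0.2509 0.03  ]
(277, 204, 61, 30)
22.0667 [0.5231 0.1505 0.0602] 0.030477729008222543 [-0.559  -0.434  -0.2791]
foot [np.float64(255.01681523945336), np.float64(229.39419447227613)] below [np.float64(254.97802206975018), np.float64(210.24463146514825)]
```

View pics/m.png

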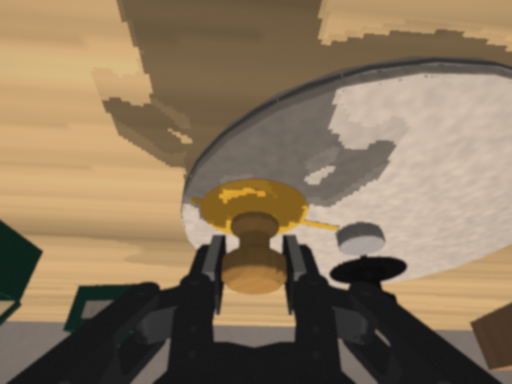

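The yellow disc is centred at (254,210), exactly under the brass foot. Descending.

{"api": "jog_arm", "payload": {"moves": [{"slide": [2,0,3],"angular": [0,0,0],"fingers": 1},{"slide": [4,0,5.8],"angular": [0,0,0],"fingers": 1},{"slide": [5.6,0,8],"angular": [0,0,0],"fingers": 1},{"slide": [6.3,0,9],"angular": [0,0,0],"fingers": 1},{"slide": [6.3,0,9],"angular": [0,0,0],"fingers": 1},{"slide": [6.3,0,9],"angular": [0,0,0],"fingers": 1}]}}

```text
clock: 22.57
tcp_pos: [0.5223, 0.1506, 0.0481]
orientation: [0.3, -0.042, 0.953, 0.013]
wrist_force: [0.3, 0.0, 0.7]
finger_gap: 0.0304
grip_force: 30.3
```

{"api": "jog_arm", "payload": {"moves": [{"slide": [0.3,0,0.4],"angular": [0,0,0],"fingers": 1},{"slide": [0.3,0,0.4],"angular": [0,0,0],"fingers": 1},{"slide": [0.3,0,0.4],"angular": [0,0,0],"fingers": 1}]}}

```text
clock: 22.82
tcp_pos: [0.5227, 0.1506, 0.048]
orientation: [0.301, -0.042, 0.953, 0.013]
wrist_force: [-0.3, -0.7, 1.0]
finger_gap: 0.0302
grip_force: 30.4
```

{"api": "jog_arm", "payload": {"moves": [{"slide": [0.3,0,0.4],"angular": [0,0,0],"fingers": 1},{"slide": [0.3,0,0.4],"angular": [0,0,0],"fingers": 1},{"slide": [0.3,0,0.4],"angular": [0,0,0],"fingers": 1}]}}

```text
clock: 23.07
tcp_pos: [0.5232, 0.1506, 0.0479]
orientation: [0.301, -0.042, 0.953, 0.013]
wrist_force: [-0.1, -1.0, 5.0]
finger_gap: 0.0303
grip_force: 30.6
```

Contact made. Easing off slightly and releasing.

{"api": "jog_arm", "payload": {"moves": [{"slide": [-0.2,0,-0.3],"angular": [0,0,0],"fingers": 1},{"slide": [-0.4,0,-0.5],"angular": [0,0,0],"fingers": 1},{"slide": [-0.4,0,-0.5],"angular": [0,0,0],"fingers": 1}]}}

```text
clock: 23.32
tcp_pos: [0.5225, 0.1507, 0.048]
orientation: [0.301, -0.042, 0.953, 0.013]
wrist_force: [-0.7, -1.1, 4.4]
finger_gap: 0.0306
grip_force: 30.5
```

{"api": "jog_arm", "payload": {"moves": [{"slide": [0,0,0],"angular": [0,0,0],"fingers": 0.6},{"slide": [0,0,0],"angular": [0,0,0],"fingers": 0.58},{"slide": [0,0,0],"angular": [0,0,0],"fingers": 0.56},{"slide": [0,0,0],"angular": [0,0,0],"fingers": 0.54},{"slide": [0,0,0],"angular": [0,0,0],"fingers": 0.52},{"slide": [0,0,0],"angular": [0,0,0],"fingers": 0.5},{"slide": [0,0,0],"angular": [0,0,0],"fingers": 0.45},{"slide": [0,0,0],"angular": [0,0,0],"fingers": 0.4},{"slide": [0,0,0],"angular": [0,0,0],"fingers": 0.35},{"slide": [0,0,0],"angular": [0,0,0],"fingers": 0.35}]}}

```text
clock: 24.15
tcp_pos: [0.5223, 0.1506, 0.0478]
orientation: [0.3, -0.042, 0.953, 0.013]
wrist_force: [-0.1, -0.1, 1.1]
finger_gap: 0.0554
grip_force: 0.0
```

{"api": "jog_arm", "payload": {"moves": [{"slide": [0,0,-3],"angular": [0,0,0],"fingers": 0.35},{"slide": [0,0,-8],"angular": [0,0,0],"fingers": 0.35},{"slide": [0,0,-20],"angular": [0,0,0],"fingers": 0.35},{"slide": [0,0,-45],"angular": [0,0,0],"fingers": 0.35},{"slide": [0,0,-75],"angular": [0,0,0],"fingers": 0.45},{"slide": [0,0,-105],"angular": [0,0,0],"fingers": 0.45},{"slide": [0,0,-130],"angular": [0,0,0],"fingers": 0.45},{"slide": [0,0,-130],"angular": [0,0,0],"fingers": 0.45}]}}

```text
clock: 24.82
tcp_pos: [0.4479, 0.1445, 0.1588]
orientation: [0.303, -0.042, 0.952, 0.014]
wrist_force: [-0.5, 0.2, 1.2]
finger_gap: 0.0473
grip_force: 0.0
```

```bash
python3 - <<'E'
from disc import *
w=shot("wrist");s=shot("scene");save(w,"n.png")
for n,z in(("table_centre",.03),("mark_brass",.03),("mark_black",.03),("brass_centre",.047),("black_centre",.047)):
    for d in tip_of(n,w)[:1]: print(n,np.round(d["point"],1),round(d["p"],2),atz(w,d["point"],z))
cv2.imwrite("pics/n.png",np.hstack([w["color"],cv2.resize(s["color"][170:250,290:380],(288,256)) if 0 else np.vstack([cv2.resize(s["color"][170:250,290:380],(288,256)),np.zeros((128,288,3),np.uint8)])])[:,:,::-1])
q=get_state();print(q["clock"],q["tcp_pos"],q["finger_gap"],q["wrist_force"])
E
```

```text
table_centre [317.3 178. ] 0.94 [0.5367 0.2185 0.03  ]
mark_brass [249.1 159.1] 0.97 [0.5138 0.1458 0.03  ]
mark_black [331.1 211.4] 0.61 [0.5997 0.2526 0.03  ]
brass_centre [256.8 172.3] 0.59 [0.5123 0.1529 0.047 ]
black_centre [330.5 220.5] 0.9 [0.5928 0.247  0.047 ]
25.1667 [0.4476 0.1439 0.1527] 0.047261153461603804 [ 0.1807  0.1731 -0.367 ]
```

View pics/n.png

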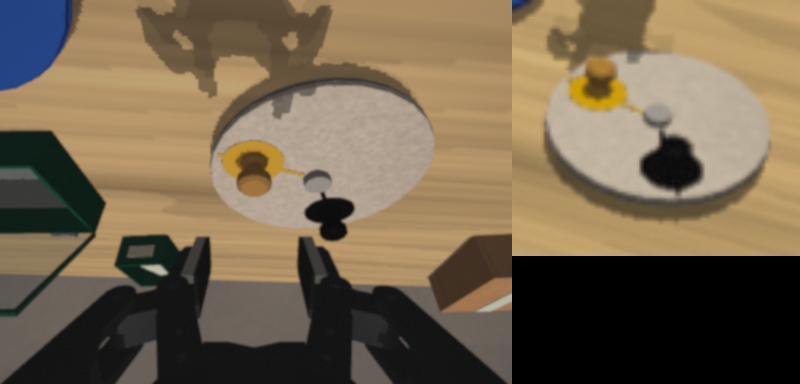

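Both knobs stand inside their discs: brass's foot at (254,160) on the yellow disc centred (253,161), black on black. Next I'll close the lid.

```bash
python3 - <<'E'
from h import *
H=np.array([.661,-.1475,0]);c=np.array([np.cos(np.radians(5)),np.sin(np.radians(5)),0])
V=ori(5)
P=lambda d,z:H-c*d+[0,0,z]
plan([([.47,.10,.27],V),(P(33,0)*0+H-c*.033+[0,0,.27],V)])
for th in(57.3,45,35,25,15,8,3,0):
    t=np.radians(th);print(th,"d",round(116*np.cos(t)-4*np.sin(t)-11,1),"z",round(57+116*np.sin(t)+4*np.cos(t),1))
print(H-c*.033)
E
```

```text
slide [-82.1 -45.7 -85.7] ang [-1.000e-02  3.484e+01  3.000e-02]
slide [-135.7 -263.2    0. ] ang [0. 0. 0.]
57.3 d 48.3 z 156.8
45 d 68.2 z 141.9
35 d 81.7 z 126.8
25 d 92.4 z 109.6
15 d 100.0 z 90.9
8 d 103.3 z 77.1
3 d 104.6 z 67.1
0 d 105.0 z 61.0
[ 0.62812557 -0.15037614  0.        ]
```

{"api": "jog_arm", "payload": {"moves": [{"slide": [-15,0,-30],"angular": [0,7,0],"fingers": 1},{"slide": [-40,-15,-60],"angular": [0,14,0],"fingers": 1},{"slide": [-65,-30,-86],"angular": [0,21,0],"fingers": 1},{"slide": [-82,-46,-86],"angular": [0,28,0],"fingers": 1},{"slide": [-82,-46,-86],"angular": [0,34.8,0],"fingers": 1},{"slide": [-82,-46,-86],"angular": [0,34.8,0],"fingers": 1}]}}

```text
clock: 25.67
tcp_pos: [0.4734, 0.0983, 0.276]
orientation: [0.013, -0.043, 0.999, 0.0]
wrist_force: [1.9, -0.2, -0.0]
finger_gap: -0.0004
grip_force: 0.0
```

{"api": "jog_arm", "payload": {"moves": [{"slide": [-17,-33,0],"angular": [0,0,0],"fingers": 1},{"slide": [-34,-66,0],"angular": [0,0,0],"fingers": 1},{"slide": [-51,-99,0],"angular": [0,0,0],"fingers": 1},{"slide": [-68,-132,0],"angular": [0,0,0],"fingers": 1},{"slide": [-85,-165,0],"angular": [0,0,0],"fingers": 1},{"slide": [-102,-198,0],"angular": [0,0,0],"fingers": 1},{"slide": [-119,-231,0],"angular": [0,0,0],"fingers": 1},{"slide": [-136,-263,0],"angular": [0,0,0],"fingers": 1},{"slide": [-136,-263,0],"angular": [0,0,0],"fingers": 1},{"slide": [-136,-263,0],"angular": [0,0,0],"fingers": 1}]}}

```text
clock: 26.5
tcp_pos: [0.6291, -0.1524, 0.2714]
orientation: [0.01, -0.042, 0.999, 0.001]
wrist_force: [-0.7, 0.5, -0.1]
finger_gap: -0.0
grip_force: 0.0
```

```bash
python3 - <<'E'
from h import *
np.set_printoptions(precision=4,suppress=True)
s=shot("scene");t=shot("top")
for n in("lid_press","lid_hinge"):
    o=[(p,tip_of(n,p)) for p in(t,s)]
    if all(d for _,d in o): print(n,tri([(p,d[0]["point"]) for p,d in o]),[d[0]["p"] for _,d in o])
q=get_state();print(q["clock"],q["tcp_pos"],q["finger_gap"])
H=np.array([.661,-.1475,0]);V=ori(5);c=-V[:,0]
plan([(H-c*.033+[0,0,.156],V)])
E
```

```text
lid_press [ 0.6133 -0.1445  0.1581] [0.86, 0.75]
lid_hinge [ 0.6706 -0.1476  0.0437] [0.86, 0.81]
26.8 [ 0.6281 -0.149   0.2754] 0.0002214167093887655
slide [  2.9  -1.3 119.4] ang [-0.02  1.36  0.12]
```

{"api": "jog_arm", "payload": {"moves": [{"slide": [0,-1,35],"angular": [0,1.4,0],"fingers": 1},{"slide": [0,-1,70],"angular": [0,1.4,0],"fingers": 1},{"slide": [0,-1,95],"angular": [0,1.4,0],"fingers": 1},{"slide": [0,-1,113],"angular": [0,1.4,0],"fingers": 1},{"slide": [0,-1,116],"angular": [0,1.4,0],"fingers": 1},{"slide": [0,-1,116],"angular": [0,1.4,0],"fingers": 1}]}}

```text
clock: 27.3
tcp_pos: [0.6302, -0.1499, 0.1583]
orientation: [-0.001, -0.044, 0.999, 0.0]
wrist_force: [0.4, -0.1, 0.4]
finger_gap: 0.0002
grip_force: 0.0
```

```bash
python3 - <<'E'
from h import *
q=get_state();print(q["clock"],q["tcp_pos"],q["wrist_force"])
H=np.array([.663,-.1475,0]);V=ori(5);c=-V[:,0]
M=q2m(q["orientation"]);p=np.array(q["tcp_pos"])
for d,z in((48.3,156.8),(68.2,141.9),(81.7,126.8),(92.4,109.6),(100,90.9),(103.3,77.1),(104.6,67.1)):
    print(np.round(M.T@(H-c*d/1000+[0,0,z/1000]-p)*1000,1))
print(R.from_matrix(M.T@V).as_rotvec(True))
E
```

```text
27.3 [ 0.63021382 -0.14988643  0.15834162] [ 0.35971788 -0.06614862  0.38677257]
[15.4 -0.5  1.6]
[35.3 -0.4 16.5]
[48.7 -0.4 31.7]
[59.4 -0.4 48.9]
[66.9 -0.4 67.6]
[70.2 -0.4 81.4]
[71.5 -0.4 91.5]
[ 0.0410735  -0.16870481  0.09475653]
```

{"api": "jog_arm", "payload": {"moves": [{"slide": [15,0,2],"angular": [0,0,0],"fingers": 1},{"slide": [25,0,9],"angular": [0,0,0],"fingers": 1},{"slide": [35,0,17],"angular": [0,0,0],"fingers": 1},{"slide": [42,0,24],"angular": [0,0,0],"fingers": 1},{"slide": [49,0,32],"angular": [0,0,0],"fingers": 1},{"slide": [54,0,40],"angular": [0,0,0],"fingers": 1},{"slide": [59,0,49],"angular": [0,0,0],"fingers": 1},{"slide": [63,0,58],"angular": [0,0,0],"fingers": 1},{"slide": [66,0,66],"angular": [0,0,0],"fingers": 1},{"slide": [66,0,66],"angular": [0,0,0],"fingers": 1}]}}

```text
clock: 28.13
tcp_pos: [0.5648, -0.1566, 0.0928]
orientation: [-0.001, -0.044, 0.999, -0.0]
wrist_force: [-0.3, -0.4, 1.5]
finger_gap: 0.0003
grip_force: 0.3
```

```bash
python3 - <<'E'
from h import *
np.set_printoptions(precision=4,suppress=True)
q=get_state();print(q["clock"],q["tcp_pos"],q["wrist_force"])
s=shot("scene");t=shot("top")
for n in("lid_press",):
    o=[(p,tip_of(n,p)) for p in(t,s)]
    print([[(np.round(x["point"]),round(x["p"],2)) for x in d[:2]] for _,d in o])
    if all(d for _,d in o): print(n,tri([(p,d[0]["point"]) for p,d in o]))
E
```

```text
28.1333 [ 0.5648 -0.1566  0.0928] [-0.2535 -0.3946  1.4566]
[[(array([300., 191.]), 0.64)], [(array([226., 171.]), 0.56)]]
lid_press [ 0.5579 -0.1509  0.0833]
```

{"api": "jog_arm", "payload": {"moves": [{"slide": [2,0,8],"angular": [0,0,0],"fingers": 1},{"slide": [3,0,15],"angular": [0,0,0],"fingers": 1},{"slide": [4,0,21],"angular": [0,0,0],"fingers": 1},{"slide": [4,0,26],"angular": [0,0,0],"fingers": 1},{"slide": [4,0,28],"angular": [0,0,0],"fingers": 1},{"slide": [4,0,29],"angular": [0,0,0],"fingers": 1},{"slide": [4,0,29],"angular": [0,0,0],"fingers": 1}]}}

```text
clock: 28.92
tcp_pos: [0.5608, -0.1569, 0.0632]
orientation: [-0.001, -0.044, 0.999, 0.0]
wrist_force: [0.0, 0.3, 0.2]
finger_gap: 0.0001
grip_force: 0.0
```

{"api": "jog_arm", "payload": {"moves": [{"slide": [0,0,0.7],"angular": [0,0,0],"fingers": 1},{"slide": [0,0,1.4],"angular": [0,0,0],"fingers": 1},{"slide": [0,0,2],"angular": [0,0,0],"fingers": 1},{"slide": [0,0,2],"angular": [0,0,0],"fingers": 1}]}}

```text
clock: 29.25
tcp_pos: [0.5613, -0.1571, 0.062]
orientation: [-0.0, -0.044, 0.999, -0.0]
wrist_force: [0.3, -0.6, -0.1]
finger_gap: 0.0003
grip_force: 0.0
```

{"api": "jog_arm", "payload": {"moves": [{"slide": [0,0,0.5],"angular": [0,0,0],"fingers": 1},{"slide": [0,0,1],"angular": [0,0,0],"fingers": 1},{"slide": [0,0,1],"angular": [0,0,0],"fingers": 1}]}}

```text
clock: 29.5
tcp_pos: [0.5614, -0.1571, 0.0612]
orientation: [-0.0, -0.044, 0.999, -0.0]
wrist_force: [-0.4, -0.3, 0.8]
finger_gap: 0.0
grip_force: 0.5
```

{"api": "jog_arm", "payload": {"moves": [{"slide": [0,0,0.5],"angular": [0,0,0],"fingers": 1},{"slide": [0,0,1],"angular": [0,0,0],"fingers": 1},{"slide": [0,0,1],"angular": [0,0,0],"fingers": 1}]}}

```text
clock: 29.75
tcp_pos: [0.5615, -0.1572, 0.0607]
orientation: [-0.0, -0.044, 0.999, -0.0]
wrist_force: [-1.2, 0.7, 5.8]
finger_gap: 0.0
grip_force: 2.5
```

{"api": "jog_arm", "payload": {"moves": [{"slide": [0,0,0.5],"angular": [0,0,0],"fingers": 1},{"slide": [0,0,1.2],"angular": [0,0,0],"fingers": 1},{"slide": [0,0,1.2],"angular": [0,0,0],"fingers": 1},{"slide": [0,0,1.2],"angular": [0,0,0],"fingers": 1}]}}

```text
clock: 30.08
tcp_pos: [0.5614, -0.1572, 0.0602]
orientation: [-0.0, -0.044, 0.999, -0.0]
wrist_force: [-3.0, 0.8, 9.6]
finger_gap: -0.0002
grip_force: 4.6
```

{"api": "jog_arm", "payload": {"moves": [{"slide": [0,0,-5],"angular": [0,0,0],"fingers": 1},{"slide": [0,0,-30],"angular": [0,0,0],"fingers": 1},{"slide": [0,0,-70],"angular": [0,0,0],"fingers": 1},{"slide": [0,0,-110],"angular": [0,0,0],"fingers": 1},{"slide": [40,0,-140],"angular": [0,0,0],"fingers": 1},{"slide": [80,0,-150],"angular": [0,0,0],"fingers": 1},{"slide": [100,0,-150],"angular": [0,0,0],"fingers": 1},{"slide": [100,0,-150],"angular": [0,0,0],"fingers": 1},{"slide": [100,0,-150],"angular": [0,0,0],"fingers": 1}]}}

```text
clock: 30.83
tcp_pos: [0.4612, -0.1661, 0.2098]
orientation: [0.0, -0.043, 0.999, -0.001]
wrist_force: [-0.4, -0.4, 0.0]
finger_gap: -0.0
grip_force: 0.0
```

```bash
python3 - <<'E'
from h import *
np.set_printoptions(precision=4,suppress=True)
s=shot("scene");t=shot("top");w=shot("wrist")
q=get_state();print(q["clock"],q["tcp_pos"],q["wrist_force"])
for n in("lid_press","mark_brass","mark_black","brass_centre","black_centre","table_centre","small_bin","screw_jar","tape_roll"):
    z=dict(lid_press=.05,mark_brass=.03,mark_black=.03,table_centre=.03,brass_centre=.047,black_centre=.047).get(n,0)
    for k,p in(("s",s),("t",t),("w",w)):
        for d in tip_of(n,p)[:2]: print(n,k,np.round(d["point"]),round(d["p"],2),atz(p,d["point"],z))
E
```

```text
30.9833 [ 0.4628 -0.1661  0.2088] [ 0.0809  1.1634 -0.6798]
lid_press s [225. 178.] 0.83 [ 0.5592 -0.1585  0.05  ]
lid_press t [301. 193.] 0.94 [ 0.5519 -0.1561  0.05  ]
mark_brass s [321. 200.] 0.98 [0.5226 0.1677 0.03  ]
mark_brass s [259. 166.] 0.79 [ 0.4278 -0.0944  0.03  ]
mark_brass t [217. 200.] 0.84 [0.5185 0.1492 0.03  ]
mark_brass t [284. 227.] 0.66 [ 0.4268 -0.0958  0.03  ]
mark_brass w [326. 132.] 0.96 [ 0.4137 -0.0946  0.03  ]
mark_black s [339. 222.] 0.75 [0.5961 0.2477 0.03  ]
mark_black s [294. 154.] 0.57 [ 0.3055 -0.0034  0.03  ]
mark_black t [261. 253.] 0.96 [ 0.3325 -0.016   0.03  ]
mark_black t [190. 175.] 0.7 [0.6094 0.2505 0.03  ]
mark_black w [432.  44.] 0.57 [ 0.3231 -0.0077  0.03  ]
brass_centre s [316. 194.] 0.45 [0.5191 0.1503 0.047 ]
brass_centre t [216. 199.] 0.41 [0.5242 0.1523 0.047 ]
black_centre s [338. 218.] 0.64 [0.5986 0.2452 0.047 ]
black_centre t [214. 200.] 0.43 [0.5201 0.1579 0.047 ]
black_centre t [189. 173.] 0.41 [0.6142 0.2533 0.047 ]
table_centre s [275. 156.] 0.89 [ 0.3455 -0.0669  0.03  ]
table_centre s [334. 209.] 0.87 [0.5469 0.2164 0.03  ]
table_centre t [197. 191.] 0.84 [0.5499 0.2246 0.03  ]
table_centre t [277. 245.] 0.59 [ 0.3606 -0.0736  0.03  ]
table_centre w [362.  70.] 0.91 [ 0.3515 -0.07    0.03  ]
small_bin s [236. 248.] 0.72 [ 0.7887 -0.0076  0.    ]
small_bin s [216. 199.] 0.72 [ 0.6147 -0.1673  0.    ]
small_bin t [258. 128.] 0.69 [0.7985 0.0044 0.    ]
screw_jar s [163. 160.] 0.59 [ 0.4906 -0.4627  0.    ]
tape_roll s [429. 215.] 0.98 [0.4233 0.4985 0.    ]
tape_roll t [121. 225.] 0.64 [0.4216 0.5023 0.    ]
tape_roll t [303. 192.] 0.54 [ 0.5608 -0.1694  0.    ]
```

```bash
python3 -c "
from workcell import *
print(hand_in())"
```

```text
the job is handed in; nothing more can be done
None
```

I handed the job in at about 31 s; final camera readings showed the brass knob on yellow and black knob on black, the turntable unturned, the lid staying shut and the bystanders in place, but I viewed 12 pictures, two over the limit of 10.

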